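Tip the loose bottle caps from the pan into the cap box

ROBOT

A 6-joint arm with a two-finger parallel gripper is mounted at the origin on a cart in front of the work surface, level with it; the furniture and walls round the work are solid. World frame = base frame: x ahead of the robot, y to its left, z up, the work surface at z = 0. Lengths are in mm, angles in rad, forces in N, time in s.
With the tool pointing down it reaches from about 350 to 925 mm from the base axis. Payload 6.4 kg.
Tool frame: the origin (TCP) lies between the finger pads; the fingertips stand 17 mm ahead of it and the grasp point (between the pads) lies 2 mm behind it; z points along the fingers, y is the line along which they close (so a half turn about z gives the same grasp; the last joint's range is limited). The gripper opens to 94 mm and grips with 3 to 60 N. Pads are 16 mm wide; open, the fingers measure 119 mm over their backs; the gripper's body (75 mm by 177 mm) begins 78 mm behind the grasp point.
Start: joints at [0.98, 0.245, 1.558, -0, 1.339, -0.174], TCP at [263.142, 594.365, 222.455] pointing down, gripper open.
Joint ranges: [-3.13, 3.13], [-1.02, 2.26], [0.13, 2.54], [-0.95, 4.09], [0.21, 2.88], [-2.74, 2.74]. Speed limits (rad/s): [2.57, 2.57, 3.14, 3.14, 3.14, 3.14].

INTERFACE

Orientations are given as a unit quaternion [x, y, z, w].
In Python, from bench import bot gives the robot as it stands.
- The arm moves only by the tool drive_tool, never from a script. Its argument "moves" is a list that holds one entry, the list of rows, each a list of 7 numbers: the opening, from -1 (shut) to 1 (fully open), then the shift along the tool's x, y, z scaled (see below), then the turn, a rotation vector about the tool's x, y, z scaled (see below). In form: [[[claw, x, y, z, ax, ay, az], ...]]. A call has 1 to 8 rows; each row is the pose to reach, as a shift and turn from the pose commanded when the call began, along the tool's axes at that moment; what a row does not reach only later rows make up. The controller multiplies each number of a shift by 0.4 m and each number of a turn by 45 degrees. A row lasts 1/10 s, in which the tool goes at most 50 mm and 8.59 degrees, less where a joint would pass 70% of its speed; a pose out of reach is approached as far as the arm can. A call with a number of a shift or a turn outside -1 to 1 is refused whole. A call with a gripper value outside its range is refused whole. The fingers move at their own pace and stop on an object; the grip force is fixed at half the most. Time passes only in rows, so rows that repeat a pose let the fingers close. It gives the time, the measured TCP pose, the force, the opening and the grip force at its end, in the units of the state.
- bot.get_obs(): the state, without advancing time (a new reading comes with each control period).
- bot.get_image(name): name is "scene" or "side" or "wrist"; returns a dict with "pixels" (420x560x3 uint8, red, green, blue), "fx", "fy", "cx", "cy" (pixels), "view" (4x4, takes a point from world to camera coordinates). Camera axes: x right, y down, z forward; pixel columns grow to the right and rows downward; lengths in mm; the calibration is good to about 2 mm. A picture is of the moment at which its call begins. There is no depth.
- bot.close_job(): hands the job in; it is judged then, once.
The state is a dict: "time": time; "joint_positions": joint angles; "qvel": joint speeds; "tau": joint torques, N m; "eef_pos": TCP position; "ee_rot": TCP orientation; "force": force on the tool from outside, world axes, zero at the start; "wrist_torque": the same for the moment, N m; "gripper_width": finger opening in mm; "gripper_force": force on a finger pad.
Only numpy, scipy, OpenCV 4.12 (cv2) and the standard library are available. Lean on these libraries where they do the work, as an engineer would, in place of code of your own. Each camera call takes 0.05 s, during which the arm holds its last target. There are 200 camera calls.

TASK

Clear away the four loose bottle caps: slide the hatch of the grey cap box fully open, then take the steel pan by its slanted tab and tip it with its lip close over the opening, so that all four caps slide into the box. Do not touch the caps with the fingers, leave the other things on the worktop where they are, and finally put the empty pan down flat on the worktop and let go; the hatch stays open.

Things in the scene. Friction and masses are not known exactly. Their poses are not given: they have to be found in the camera images.
- pan: Steel scoop like a small dustpan, loose, 0.14 kg. Origin: centre of underside. Floor x -75 to +85, 104 mm wide (y), 4 thick; side walls 26 high, rear wall 36 high; open at the lip (+x). A flat tab 100 wide (y), 8 thick rises from the rear wall backwards, 35 degrees from vertical (x -73, z 30 to x -122, z 100), on the near right side: the handle, pinched through its thickness, along its slope.
- pan_grip (a point): Point in the middle of the tab's thickness where the fingers should pinch: pan x -104, y 0, z 74 mm. Axes as the pan's.
- pan_lip (a point): Middle of the pan's lip, on its floor: pan x +85, y 0, z 4 mm.
- cap_box: Grey box with aluminium guide rails, fixed. Outside 160 mm (x) by 300 mm (y), walls 5; origin at the centre of its underside. The +y half (left) is decked at z 85; the other half is the opening, inside x -75 to +75, y -145 to +5, floor at z 5. The guide rails along both long sides stand to z 97, the end wall at -y to z 85.
- box_mouth (a point): Centre of the clear opening once the hatch is open, at rail height: box x 0, y -72, z 95 mm. Axes as the box's.
- hatch_grip (a point): Centre of the black grip bar on the hatch: the bar is 14 mm thick (along y), 46 mm long (along x) and 30 mm high above the hatch plate; this point lies 10 mm below its top and 20 mm above the plate. Axes as the box's.
- hatch (a joint): Sliding hatch: plate 140x146x4 mm at box z 86 to 91 mm that covers the opening; 0 m = shut, 0.14 m = fully open at the stop; slides to the box's +y, stiffly (a few N).
- cap_1: Loose green bottle cap in the pan, 32 mm across, 16 mm high, 12 g; one of four alike; origin at the centre of its underside.
- cap_2: Loose green bottle cap in the pan, 32 mm across, 16 mm high, 12 g; one of four alike; origin at the centre of its underside.
- cap_3: Loose green bottle cap in the pan, 32 mm across, 16 mm high, 12 g; one of four alike; origin at the centre of its underside.
- cap_4: Loose green bottle cap in the pan, 32 mm across, 16 mm high, 12 g; one of four alike; origin at the centre of its underside.
- timer: Bystander: digital timer, white, 64x64x20, lying in front (mm); origin at the centre of its underside.
- tape_roll: Bystander: roll of label tape lying flat, 91 across, 18 high (mm); origin at the centre of its underside.
- marker: Bystander: felt marker pen, 128 long, 17 thick (mm); origin at the centre of its underside.
- amber_vial: Bystander: amber glass vial, 44 across, 76 high, at the back (mm); origin at the centre of its underside.
- meter: Bystander: hand-held white meter, 155x68x28, lying at the right (mm); origin at the centre of its underside.
- bottle_a: Bystander: clear sample bottle, 53 across, 178 high, at the left (mm); origin at the centre of its underside.
- bottle_b: Bystander: clear sample bottle, 53 across, 186 high, at the left (mm); origin at the centre of its underside.

How it is judged:
By the outcome, as a careful person would: the job done as asked, in the order asked, and still so for the second after the job is handed in, with the robot touching nothing.
It also fails if it takes over 64 s, if anything falls off the work surface, if the arm or the gripper's body presses on something with over 40 N, if the wrist force passes 120 N, or if a joint passes its speed limit or range.

## Working session

There is one attempt and no reset: what is moved stays moved. The work goes in short steps, Python scripts to look and compute and a tool call to move; the robot and the scene stay as the last step left them, time stands still between calls to the robot, and variables do not carry over. Pictures are saved under pics/ and viewed, at most 10 in all, crops included, and the job is handed in when it is done.

Besides the shell and the picture viewer there is one more tool, called after "Call:" by a JSON object that holds its "api" and its "payload". drive_tool: Moves the arm, as the interface text tells. Shifts and turns lie within -1 to 1; 1 stands for 0.4 m of shift or 45 degrees of turn. Its arguments: {"type":"object","properties":{"moves":{"type":"array"}},"required":["moves"]}

```bash
mkdir -p pics; cat > h.py <<'E'
import numpy as np, cv2
from bench import bot
from scipy.spatial.transform import Rotation as R
def grab(n,f):
    im=bot.get_image(n); cv2.imwrite('pics/'+f+'.png',im['pixels'][:,:,::-1]); np.save('pics/'+f+'.npy',im,allow_pickle=True); return im
def load(f): return np.load('pics/'+f+'.npy',allow_pickle=True).item()
def ray(im,u,v):
    V=np.array(im['view']); d=V[:3,:3].T@np.array([(u-im['cx'])/im['fx'],(v-im['cy'])/im['fy'],1]); return -V[:3,:3].T@V[:3,3], d
def plane(im,u,v,z):
    o,d=ray(im,u,v); return o+d*(z-o[2])/d[2]
def proj(im,p):
    V=np.array(im['view']); c=V[:3,:3]@np.array(p)+V[:3,3]; return np.array([im['fx']*c[0]/c[2]+im['cx'],im['fy']*c[1]/c[2]+im['cy']])
E
python3 - <<'E'
from h import *
for n in('scene','side','wrist'):
    im=grab(n,n+'0'); o,d=ray(im,280,210); print(n,o,d,im['fx'])
a=[load(n+'0')['pixels'] for n in('scene','side')]
print(bot.get_obs())
E
```

```text
scene [-453.65684177 -673.15907016  806.33431052] [ 0.72375664  0.47188029 -0.50358851] 425.71648246219274
side [ 324.87915922 1169.77368169  929.98321933] [ 0.13695222 -0.80878529 -0.57218608] 394.5434708203589
wrist [196.24512854 623.5510586  383.79400262] [ 0.21667875 -0.10026424 -0.9711558 ] 340.081181304769
{'time': 0.15, 'joint_positions': array([ 9.79900135e-01,  2.45653566e-01,  1.55869173e+00, -4.59754823e-05,
        1.33870724e+00, -1.74074012e-01]), 'qvel': array([ 0.00251625, -0.00230615, -0.00486206,  0.0023579 , -0.00063076,
       -0.00086986]), 'tau': array([ 9.29467496e-04, -4.16263926e+01, -3.14983249e+01,  6.85609295e-02,
        3.16174189e-02, -7.44092267e-05]), 'eef_pos': array([262.90707764, 593.99387193, 221.62125745]), 'ee_rot': array([ 2.06900390e-01,  9.78361741e-01, -6.85542429e-04, -2.51682065e-04]), 'force': array([-0.33381678, -0.37060988,  0.79857239]), 'wrist_torque': array([0.01842665, 0.01057975, 0.01584103]), 'gripper_force': 0.0, 'gripper_width': 94.12630886021256}
```

View pics/scene0.png

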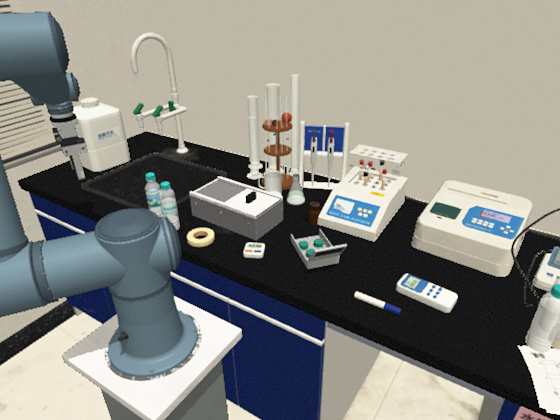

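View pics/side0.png

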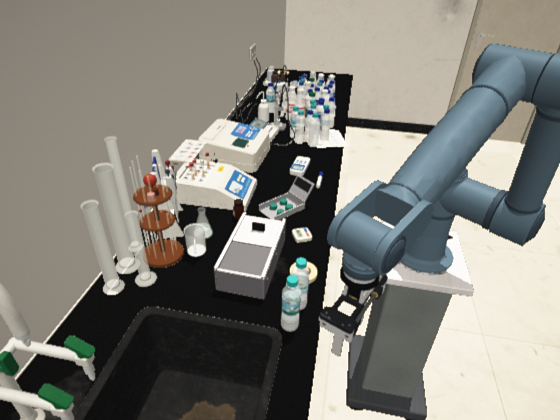

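The scene view shows the box around (236,205) with its grip at (251,197), the pan around (317,248) with its tab on the right, and the caps near (312,244). In the side view the box is at (252,255) and the pan at (285,205). I'll enlarge both.

```bash
python3 - <<'E'
from h import *
a=load('scene0')['pixels'][160:280,180:360]; b=load('side0')['pixels'][165:305,195:345]
a=cv2.resize(a,(800,533),interpolation=cv2.INTER_CUBIC)
b=cv2.resize(b,(640,597),interpolation=cv2.INTER_CUBIC)
cv2.imwrite('pics/ca.png',a[:,:,::-1]);cv2.imwrite('pics/cb.png',b[:,:,::-1])
E
```

```text
(no output)
```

View pics/ca.png

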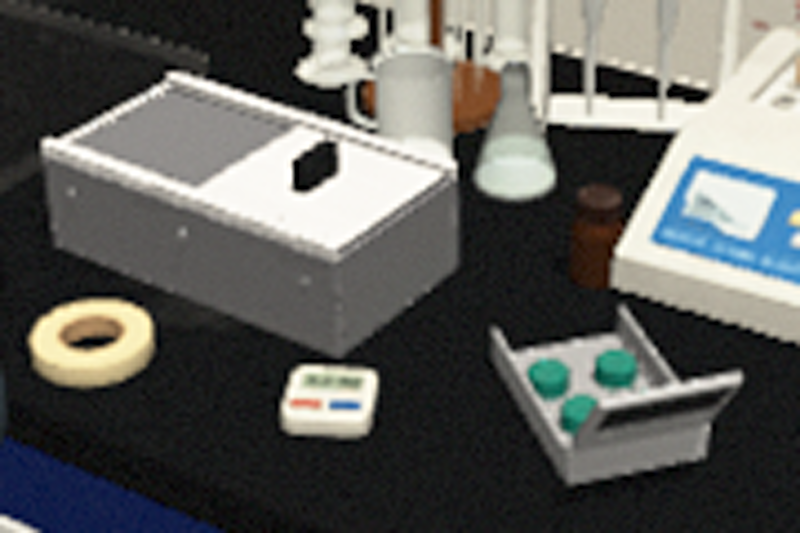

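View pics/cb.png

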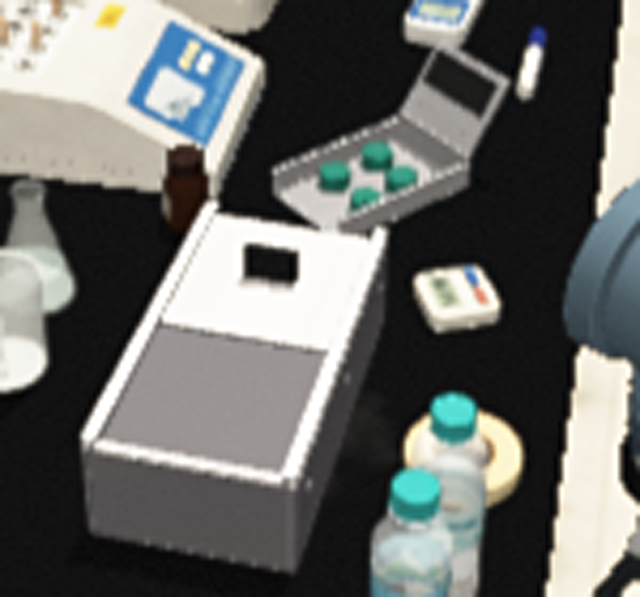

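```bash
cat >> h.py <<'E'
def tri(r1,r2):
    (o1,d1),(o2,d2)=r1,r2; d1=d1/np.linalg.norm(d1); d2=d2/np.linalg.norm(d2)
    t=np.linalg.lstsq(np.c_[d1,-d2],o2-o1,rcond=None)[0]; p,q=o1+t[0]*d1,o2+t[1]*d2
    return (p+q)/2, np.linalg.norm(p-q)
E
python3 - <<'E'
from h import *
np.set_printoptions(precision=1,suppress=True)
A,B=load('scene0'),load('side0')
sa=lambda u,v:(180+(u+.5)/4.444-.5,160+(v+.5)/4.444-.5); sb=lambda u,v:(195+(u+.5)/4.267-.5,165+(v+.5)/4.267-.5)
for n,p,z in[('box b -x-y',(340,357),0),('box b -x+y',(55,248),0),('b +x-y',(458,268),0),('rail -x-y',(338,256),97),('rail -x+y',(42,145),97),('rail +x-y',(456,167),97),('rail +x+y',(172,73),97),('pan rear near',(572,486),0),('pan rear far',(706,456),0)]:
    print('scene',n,plane(A,*sa(*p),z))
for n,p,z in[('rail +x+y',(86,438),97),('rail -x+y',(292,482),97),('rail -x-y',(384,232),97),('rail +x-y',(212,205),97),('b -x+y',(298,572),0),('pan lip -x',(328,232),0),('lip +x',(278,200),0),('pan rear near',(468,188),0),('bar top',(271,250),121)]:
    print('side',n,plane(B,*sb(*p),z))
for n,p,q in[('tab1',(742,375),(440,45)),('tab2',(597,434),(508,83)),('tab2b',(597,434),(506,90)),('bar top',(317,157),(271,250))]:
    print(n,*tri(ray(A,*sa(*p)),ray(B,*sb(*q))))
for im in(A,B):
    h=cv2.cvtColor(im['pixels'],cv2.COLOR_RGB2HSV); m=cv2.inRange(h,(75,120,50),(95,255,255))
    n,_,st,c=cv2.connectedComponentsWithStats(m)
    for i in range(1,n):
        if st[i,4]>15: print(st[i],c[i],plane(im,*c[i],12))
E
```

```text
scene box b -x-y [494.8  42.5   0. ]
scene box b -x+y [500.4 337.7   0. ]
scene b +x-y [650.4  35.6   0. ]
scene rail -x-y [485.8  33.2  97. ]
scene rail -x+y [500.6 336.8  97. ]
scene rail +x-y [644.5  32.9  97. ]
scene rail +x+y [659.  333.5  97. ]
scene pan rear near [ 451.3 -183.3    0. ]
scene pan rear far [ 530.2 -246.     0. ]
side rail +x+y [660.6 335.8  97. ]
side rail -x+y [508.  346.5  97. ]
side rail -x-y [497.7  43.7  97. ]
side rail +x-y [647.9  38.6  97. ]
side b -x+y [504.7 339.2   0. ]
side pan lip -x [568.9 -75.6  -0. ]
side lip +x [ 626.2 -115.5    0. ]
side pan rear near [ 451.  -177.1    0. ]
side bar top [576.6 120.6 121. ]
tab1 [ 500.1 -279.3   97.4] 2.604164487739462
tab2 [ 419.  -223.8   88.3] 17.002482736952896
tab2b [ 421.5 -221.    83.6] 12.823012772463505
bar top [576.5 115.6 115.4] 3.995098106500385
[145 172  11   8  76] [149.8 175.7] [639.3 710.1  12. ]
[160 181  11   9  78] [165.  184.9] [610.9 589.1  12. ]
[148 203  12   4  18] [154.  204.8] [468.2 500.5  12. ]
[314 239   9   8  62] [318.  242.6] [ 575.3 -149.1   12. ]
[299 241   9   8  55] [303.  244.6] [ 539.7 -113.3   12. ]
[307 249   7   8  37] [309.4 252.4] [ 512.9 -151.9   12. ]
[551 285   9  13  94] [555.7 290.7] [ 716.6 -818.4   12. ]
[311 100   5   8  34] [312.6 103.6] [  563.8 -1398.5    12. ]
[294 107   9   8  31] [297.8 110.3] [  641.9 -1251.7    12. ]
[313 113   5   4  20] [315.  114.5] [  525.9 -1207.     12. ]
[280 199  12  11  60] [285.1 203.5] [ 532.5 -179.2   12. ]
[270 203   7   6  33] [272.9 205.6] [ 579.1 -152.3   12. ]
[296 257  11  12 105] [300.9 262. ] [416.8 161.2  12. ]
[286 275  12  12 120] [291.6 280.5] [433.7 255.3  12. ]
[284 311  14   4  23] [289.9 313. ] [416.8 388.2  12. ]
```

```bash
cat >> h.py <<'E'
def down(az):
    a=np.radians(az); y=np.array([np.cos(a),np.sin(a),0]); z=np.array([0,0,-1.]); return np.c_[np.cross(y,z),y,z]
def panrot(yaw,th):  # pan orientation, tipped th deg (lip down)
    return R.from_euler('ZY',[yaw,th],degrees=True).as_matrix()
s,c=np.sin(np.radians(35)),np.cos(np.radians(35))
GT=np.c_[[0,1,0],[c,0,s],[s,0,-c]]   # tool axes in pan axes
def plan(p,M):
    o=bot.get_obs(); C=R.from_quat(o['ee_rot']); 
    sh=C.inv().apply(np.array(p)-o['eef_pos'])/400; rv=(C.inv()*R.from_matrix(M)).as_rotvec()/(np.pi/4)
    print('t',round(o['time'],2),'at',o['eef_pos'].round(1),'row',np.r_[sh,rv].round(3),'j',o['joint_positions'].round(2),'F',o['force'].round(1),'w',round(o['gripper_width'],1))
E
python3 - <<'E'
from h import *
plan([420,357,280],down(88.6)); plan([576,119,240],down(88.6))
E
```

```text
t 0.15 at [262.9 594.  221.6] row [-0.599 -0.383 -0.146 -0.002 -0.001 -0.5  ] j [ 0.98  0.25  1.56 -0.    1.34 -0.17] F [-0.3 -0.4  0.8] w 94.1
t 0.15 at [262.9 594.  221.6] row [-1.196e+00 -7.690e-01 -4.500e-02 -2.000e-03 -1.000e-03 -5.000e-01] j [ 0.98  0.25  1.56 -0.    1.34 -0.17] F [-0.3 -0.4  0.8] w 94.1
```

Call:
{"api": "drive_tool", "payload": {"moves": [[[1, -0.1, -0.06, -0.146, 0, 0, -0.1], [1, -0.6, -0.383, -0.146, 0, 0, -0.5], [1, -0.6, -0.383, -0.146, 0, 0, -0.5], [1, -0.6, -0.383, -0.146, 0, 0, -0.5], [1, -0.6, -0.383, -0.146, 0, 0, -0.5], [1, -0.6, -0.383, -0.146, 0, 0, -0.5], [1, -0.6, -0.383, -0.146, 0, 0, -0.5], [1, -0.6, -0.383, -0.146, 0, 0, -0.5]]]}}

```text
time: 0.95
eef_pos: [421.2, 356.2, 280.8]
ee_rot: [0.013, 1.0, 0.0, -0.0]
force: [0.3, 0.2, -0.3]
gripper_width: 93.7
gripper_force: 0.0
```

```bash
python3 - <<'E'
from h import *
plan([576,119,240],down(88.6))
E
```

```text
t 0.95 at [421.2 356.2 280.8] row [-0.403 -0.582  0.102  0.    -0.    -0.003] j [ 0.5  -0.03  1.75  0.    1.42 -1.05] F [ 0.3  0.2 -0.3] w 93.7
```

Call:
{"api": "drive_tool", "payload": {"moves": [[[1, -0.403, -0.582, 0.1, 0, 0, 0], [1, -0.403, -0.582, 0.1, 0, 0, 0], [1, -0.403, -0.582, 0.1, 0, 0, 0], [1, -0.403, -0.582, 0.1, 0, 0, 0], [1, -0.403, -0.582, 0.1, 0, 0, 0], [1, -0.403, -0.582, 0.1, 0, 0, 0], [1, -0.403, -0.582, 0.1, 0, 0, 0], [1, -0.403, -0.582, 0.1, 0, 0, 0]]]}}

```text
time: 1.75
eef_pos: [575.7, 121.9, 240.1]
ee_rot: [0.012, 1.0, 0.0, -0.001]
force: [0.1, 0.3, -0.3]
gripper_width: 93.8
gripper_force: 0.0
```

```bash
python3 - <<'E'
from h import *
im=grab('wrist','w1'); plan([576,119,114],down(88.6))
h=cv2.cvtColor(im['pixels'],cv2.COLOR_RGB2HSV)
cv2.imwrite('pics/w1v.png',im['pixels'][:,:,::-1])
E
```

```text
t 1.8 at [575.5 122.3 240.5] row [-0.002 -0.009  0.316  0.001 -0.001  0.003] j [ 0.02  0.09  1.7   0.    1.35 -1.53] F [-0.  -0.1 -0.2] w 94.1
```

View pics/w1v.png

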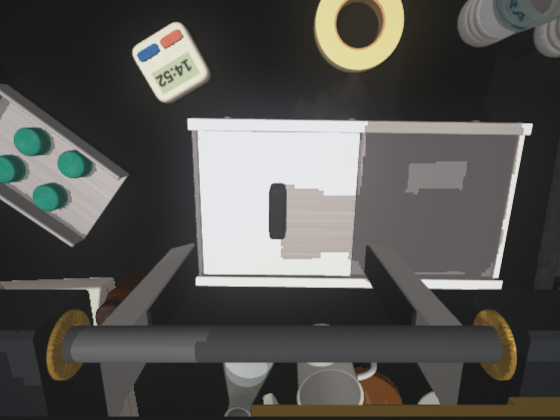

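The wrist view shows the grip bar at (278,211), the rail corners at about (190,122), (530,128), (503,287) and (198,283), and the pan's lip corners at (127,178) and (78,244).

```bash
python3 - <<'E'
from h import *
np.set_printoptions(precision=1,suppress=True)
W=load('w1')
for n,p,z in[('bar',(278,211),121),('bar',(277,184),121),('bar',(277,238),121),('r-x-y',(190,120),97),('r-x+y',(531,125),97),('r+x+y',(503,289),97),('r+x-y',(197,287),97),('lip',(127,178),4),('lip2',(78,244),4),('lipt',(127,178),26),('lip2t',(78,244),26)]: print(n,plane(W,*p,z))
h=cv2.cvtColor(W['pixels'],cv2.COLOR_RGB2HSV); m=cv2.inRange(h,(75,120,50),(95,255,255))
n,_,st,c=cv2.connectedComponentsWithStats(m)
for i in range(1,n):
    if st[i,4]>50: print(st[i],plane(W,*c[i],14))
k=(W['pixels'].max(2)<45).astype(np.uint8)[170:250,262:296]; ys,xs=np.nonzero(k); q=(262+(xs.min()+xs.max())/2,170+(ys.min()+ys.max())/2); print(q,xs.min()+262,xs.max()+262,ys.min()+170,ys.max()+170,plane(W,*q,119))
E
```

```text
bar [572.8 119.6 121. ]
bar [549.6 119.4 121. ]
bar [597.  118.1 121. ]
r-x-y [495.8  45.2  97. ]
r-x+y [506.9 341.4  97. ]
r+x+y [663.1 338.8  97. ]
r+x-y [653.7  37.8  97. ]
lip [557.6 -58.7   4. ]
lip2 [ 638.  -130.4    4. ]
lipt [554.6 -48.6  26. ]
lip2t [ 630.6 -116.4   26. ]
[ 14 128  36  28 728] [ 512.3 -156.3   14. ]
[ 58 151  34  27 639] [ 538.7 -113.3   14. ]
[  0 156  25  27 493] [ 542.5 -186.6   14. ]
[ 33 184  29  27 574] [ 576.3 -150.6   14. ]Traceback (most recent call last):
  File "<stdin>", line 9, in <module>
    return umr_minimum(a, axis, None, out, keepdims, initial, where)
ValueError: zero-size array to reduction operation minimum which has no identity
```

Call:
{"api": "drive_tool", "payload": {"moves": [[[1, 0.004, -0.009, 0.1, 0, 0, 0.013], [1, 0.004, -0.009, 0.2, 0, 0, 0.013], [1, 0.004, -0.009, 0.28, 0, 0, 0.013], [1, 0.004, -0.009, 0.316, 0, 0, 0.013], [1, 0.004, -0.009, 0.316, 0, 0, 0.013], [-1, 0.004, -0.009, 0.316, 0, 0, 0.013], [-1, 0.004, -0.009, 0.316, 0, 0, 0.013], [-1, 0.004, -0.009, 0.316, 0, 0, 0.013]]]}}

```text
time: 2.6
eef_pos: [575.7, 117.1, 116.4]
ee_rot: [0.017, 1.0, 0.0, 0.002]
force: [-0.0, -0.8, 0.7]
gripper_width: 73.8
gripper_force: 0.0
```

Call:
{"api": "drive_tool", "payload": {"moves": [[[-1, 0, 0, 0, 0, 0, 0], [-1, 0, 0, 0, 0, 0, 0], [-1, 0, 0, 0, 0, 0, 0], [-1, 0, 0, 0, 0, 0, 0]]]}}

```text
time: 3.0
eef_pos: [574.4, 116.9, 114.5]
ee_rot: [0.017, 1.0, -0.0, -0.0]
force: [-0.2, -0.5, 0.2]
gripper_width: 41.7
gripper_force: 0.0
```

Call:
{"api": "drive_tool", "payload": {"moves": [[[-1, 0, 0, 0, 0, 0, 0], [-1, 0, 0, 0, 0, 0, 0], [-1, 0, 0, 0, 0, 0, 0], [-1, 0, 0, 0, 0, 0, 0], [-1, 0, 0, 0, 0, 0, 0], [-1, 0, 0, 0, 0, 0, 0]]]}}

```text
time: 3.6
eef_pos: [574.4, 117.1, 114.4]
ee_rot: [0.017, 1.0, 0.0, -0.0]
force: [1.5, 0.4, -0.1]
gripper_width: 13.8
gripper_force: 30.0
```

Call:
{"api": "drive_tool", "payload": {"moves": [[[-1, 0, 0.03, 0, 0, 0, 0], [-1, 0, 0.08, 0, 0, 0, 0], [-1, 0, 0.13, 0, 0, 0, 0], [-1, 0, 0.18, 0, 0, 0, 0], [-1, 0, 0.23, 0, 0, 0, 0], [-1, 0, 0.28, 0, 0, 0, 0], [-1, 0, 0.32, 0, 0, 0, 0], [-1, 0, 0.335, 0, 0, 0, 0]]]}}

```text
time: 4.4
eef_pos: [579.5, 252.1, 114.4]
ee_rot: [0.016, 1.0, -0.0, 0.001]
force: [4.1, -2.0, -1.0]
gripper_width: 13.8
gripper_force: 30.0
```

Call:
{"api": "drive_tool", "payload": {"moves": [[[-1, 0, 0.006, 0, 0, 0, 0], [-1, 0, 0.012, 0, 0, 0, 0], [-1, 0, 0.018, 0, 0, 0, 0], [-1, 0, 0.024, 0, 0, 0, 0], [-1, 0, 0.024, 0, 0, 0, 0]]]}}

```text
time: 4.9
eef_pos: [579.6, 255.2, 114.4]
ee_rot: [0.017, 1.0, -0.005, -0.001]
force: [0.7, -18.8, 2.3]
gripper_width: 13.8
gripper_force: 30.1
```

Call:
{"api": "drive_tool", "payload": {"moves": [[[1, 0, -0.006, 0, 0, 0, 0], [1, 0, -0.012, 0, 0, 0, 0], [1, 0, -0.012, 0, 0, 0, 0], [1, 0, -0.012, 0, 0, 0, 0], [1, 0, -0.012, -0.12, 0, 0, 0], [1, 0, -0.012, -0.24, 0, 0, 0], [1, 0, -0.012, -0.36, 0, 0, 0], [1, 0, -0.012, -0.48, 0, 0, 0]]]}}

```text
time: 5.7
eef_pos: [578.6, 256.1, 308.4]
ee_rot: [0.017, 1.0, 0.0, -0.0]
force: [0.6, 1.0, -0.0]
gripper_width: 74.3
gripper_force: 0.0
```

```bash
python3 - <<'E'
from h import *
plan([540,-90,320],down(70))
E
```

```text
t 5.7 at [578.6 256.1 308.4] row [ 0.067 -0.868 -0.029  0.    -0.001  0.402] j [ 0.24  0.15  1.51  0.    1.48 -1.3 ] F [ 0.6  1.  -0. ] w 74.3
```

Call:
{"api": "drive_tool", "payload": {"moves": [[[1, 0.08, -0.96, -0.03, 0, 0, 0.013], [1, 0.08, -0.96, -0.03, 0, 0, 0.013], [1, 0.08, -0.96, -0.03, 0, 0, 0.013], [1, 0.08, -0.96, -0.03, 0, 0, 0.013], [1, 0.08, -0.96, -0.03, 0, 0, 0.013], [1, 0.08, -0.96, -0.03, 0, 0, 0.013], [1, 0.08, -0.96, -0.03, 0, 0, 0.013], [1, 0.08, -0.96, -0.03, 0, 0, 0.013]]]}}

```text
time: 6.5
eef_pos: [533.4, -129.2, 318.8]
ee_rot: [0.023, 1.0, -0.0, 0.0]
force: [0.9, 1.1, 0.2]
gripper_width: 93.7
gripper_force: 0.0
```

```bash
python3 - <<'E'
from h import *
im=grab('wrist','w2'); plan([540,-90,320],down(70))
E
```

```text
t 6.55 at [ 533.1 -133.   318.7] row [-0.012  0.108 -0.004 -0.003  0.     0.382] j [-0.45 -0.06  1.71 -0.    1.49 -1.97] F [-2.  -2.1  0.8] w 94.3
```

View pics/w2.png

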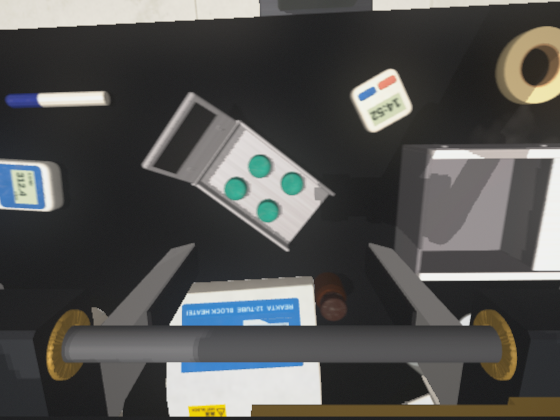

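The wrist view shows the hatch open. The pan's tab top corners are at (192,94) and (144,166), and its lip corners at (333,193) and (289,249).

```bash
python3 - <<'E'
from h import *
np.set_printoptions(precision=1,suppress=True)
W=load('w2')
print(W['view'])
P={}
for n,p,z in[('t1',(192,93),100),('t2',(143,167),100),('l1',(334,194),15),('l2',(289,250),15)]: P[n]=plane(W,*p,z); print(n,P[n])
t=(P['t1']+P['t2'])/2; l=(P['l1']+P['l2'])/2; d=l-t; print(t,l,np.hypot(*d[:2]),np.degrees(np.arctan2(d[1],d[0])))
for a,b in(('t1','t2'),('l1','l2')):
    e=P[b]-P[a]; print(a,np.hypot(*e[:2]),np.degrees(np.arctan2(e[0],-e[1])) )
h=cv2.cvtColor(W['pixels'],cv2.COLOR_RGB2HSV); m=cv2.inRange(h,(75,120,50),(95,255,255))
n,_,st,c=cv2.connectedComponentsWithStats(m)
for i in range(1,n):
    if st[i,4]>50: print(plane(W,*c[i],14))
# check by projecting model
for yaw,o in((49,(528.,-153.)),):
    pass
yaw=np.degrees(np.arctan2(d[1],d[0])); M=panrot(yaw,0)
# origin from lip (x=85) and tab top (x=-122)
u=M[:,0]; o=((l-85*u)+(t+122*u))/2; o[2]=0; print('yaw',yaw,'origin',o)
for q in[(-122,50,100),(-122,-50,100),(-73,50,30),(-73,-50,30),(85,52,26),(85,-52,26),(85,52,0),(85,-52,0),(-75,52,36),(-75,-52,36)]: print(q,proj(W,o+M@np.array(q)))
g=o+M@np.array([-104,0,74]); print('grip',g,'tcp',g+2*(M@GT)[:,2]); plan(g-70*(M@GT)[:,2],M@GT)
E
```

```text
[[   0.     1.     0.   104.2]
 [   1.    -0.     0.3 -571.5]
 [   0.3   -0.    -1.   348.9]
 [   0.     0.     0.     1. ]]
t1 [ 422.6 -218.3  100. ]
t2 [ 498.  -281.7  100. ]
l1 [555.9 -56.   15. ]
l2 [ 635.9 -122.    15. ]
[ 460.3 -250.   100. ] [595.9 -89.   15. ] 210.48075912863584 49.90322096869115
t1 98.47155604033054 49.95257131945395
l1 103.72309121571494 50.486442056433326
[ 512.2 -157.8   14. ]
[ 538.4 -114.5   14. ]
[ 542.3 -193.2   14. ]
[ 575.8 -150.3   14. ]
yaw 49.90322096869115 origin [ 540.  -155.3    0. ]
(-122, 50, 100) [193.8  93.5]
(-122, -50, 100) [143.9 168.5]
(-73, 50, 30) [239.2 123.1]
(-73, -50, 30) [195.6 184.4]
(85, 52, 26) [334.6 195. ]
(85, -52, 26) [287.9 251.9]
(85, 52, 0) [331.8 191.4]
(85, -52, 0) [287.5 245.7]
(-75, 52, 36) [238.3 120.8]
(-75, -52, 36) [192.4 185.4]
grip [ 473.  -234.9   74. ] tcp [ 473.8 -234.    72.4]
t 6.55 at [ 533.1 -133.   318.7] row [ 0.2 -0.3  0.5 -0.8 -0.3  0.8] j [-0.5 -0.1  1.7 -0.   1.5 -2. ] F [-2.  -2.1  0.8] w 94.3
```

```bash
cat >> h.py <<'E'
PO=np.array([540,-155.3,0]); PY=49.9
def grip(back,off=(0,0,0)):
    M=panrot(PY,0); return PO+M@np.array([-104,0,74])+(2-back)*(M@GT)[:,2]+np.array(off), M@GT
E
python3 - <<'E'
from h import *
np.set_printoptions(precision=3,suppress=True)
plan(*grip(110))
E
```

```text
t 6.55 at [ 533.1 -133.   318.7] row [ 0.231 -0.384  0.392 -0.753 -0.252  0.802] j [-0.45 -0.06  1.71 -0.    1.49 -1.97] F [-2.  -2.1  0.8] w 94.3
```

Call:
{"api": "drive_tool", "payload": {"moves": [[[1, 0.03, -0.08, 0, -0.19, -0.06, 0.2], [1, 0.231, -0.384, 0.392, -0.753, -0.252, 0.802], [1, 0.231, -0.384, 0.392, -0.753, -0.252, 0.802], [1, 0.231, -0.384, 0.392, -0.753, -0.252, 0.802], [1, 0.231, -0.384, 0.392, -0.753, -0.252, 0.802], [1, 0.231, -0.384, 0.392, -0.753, -0.252, 0.802], [1, 0.231, -0.384, 0.392, -0.753, -0.252, 0.802], [1, 0.231, -0.384, 0.392, -0.753, -0.252, 0.802]]]}}

```text
time: 7.35
eef_pos: [435.1, -276.3, 161.9]
ee_rot: [0.324, 0.897, 0.284, 0.102]
force: [0.0, -0.4, -0.1]
gripper_width: 93.9
gripper_force: 0.0
```

```bash
python3 - <<'E'
from h import *
np.set_printoptions(precision=3,suppress=True)
plan(*grip(0)); W=grab('wrist','w3')
h=cv2.cvtColor(W['pixels'],cv2.COLOR_RGB2HSV); m=cv2.inRange(h,(75,120,50),(95,255,255))
n,_,st,c=cv2.connectedComponentsWithStats(m)
for i in range(1,n):
    if st[i,4]>50: print(plane(W,*c[i],14))
E
```

```text
t 7.35 at [ 435.1 -276.3  161.9] row [-0.007 -0.012  0.266  0.002 -0.006  0.006] j [-1.08  0.07  1.97  0.57  1.39 -2.14] F [ 0.  -0.4 -0.1] w 93.9
[ 536.925 -114.624   14.   ]
[ 510.88  -158.041   14.   ]
[ 574.146 -150.276   14.   ]
[ 540.532 -193.106   14.   ]
```

View pics/w3.png

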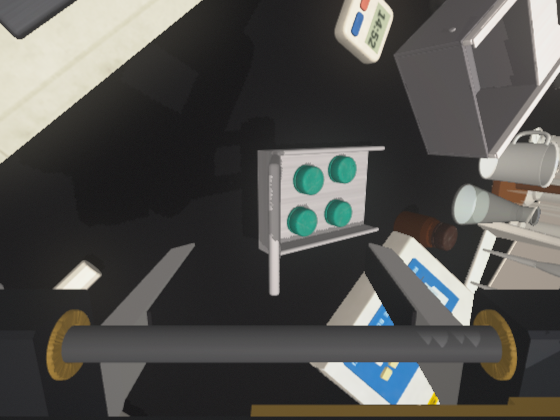

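The wrist view shows the tab edge-on at column 275, between the open fingers (about 190 to 375), with the four caps in the pan.

Call:
{"api": "drive_tool", "payload": {"moves": [[[1, -0.007, -0.012, 0.05, 0, -0.006, 0.006], [1, -0.007, -0.012, 0.12, 0, -0.006, 0.006], [1, -0.007, -0.012, 0.19, 0, -0.006, 0.006], [1, -0.007, -0.012, 0.24, 0, -0.006, 0.006], [1, -0.007, -0.012, 0.266, 0, -0.006, 0.006], [1, -0.007, -0.012, 0.266, 0, -0.006, 0.006], [0.2, -0.007, -0.012, 0.266, 0, -0.006, 0.006], [-0.2, -0.007, -0.012, 0.266, 0, -0.006, 0.006]]]}}

```text
time: 8.2
eef_pos: [474.3, -235.1, 73.2]
ee_rot: [0.327, 0.896, 0.283, 0.105]
force: [0.3, 0.2, 0.7]
gripper_width: 80.8
gripper_force: 0.0
```

```bash
python3 - <<'E'
from h import *
np.set_printoptions(precision=3,suppress=True)
plan(*grip(0)); W=grab('wrist','w4')
E
```

```text
t 8.2 at [ 474.3 -235.1   73.2] row [ 0.003 -0.     0.003  0.002  0.004  0.001] j [-0.97  0.21  2.01  0.64  1.19 -2.17] F [0.3 0.2 0.7] w 80.8
```

Call:
{"api": "drive_tool", "payload": {"moves": [[[-1, 0, 0, 0, 0, 0, 0], [-1, 0, 0, 0, 0, 0, 0], [-1, 0, 0, 0, 0, 0, 0], [-1, 0, 0, 0, 0, 0, 0], [-1, 0, 0, 0, 0, 0, 0], [-1, 0, 0, 0, 0, 0, 0], [-1, 0, 0, 0, 0, 0, 0], [-1, 0, 0, 0, 0, 0, 0]]]}}

```text
time: 9.05
eef_pos: [473.6, -234.0, 71.8]
ee_rot: [0.328, 0.895, 0.283, 0.104]
force: [0.6, -0.3, 0.7]
gripper_width: 13.2
gripper_force: 0.0
```

Call:
{"api": "drive_tool", "payload": {"moves": [[[-1, 0, 0, 0, 0, 0, 0], [-1, 0, 0, 0, 0, 0, 0], [-1, 0, 0, 0, 0, 0, 0], [-1, 0, 0, 0, 0, 0, 0], [-1, 0, 0, 0, 0, 0, 0]]]}}

```text
time: 9.55
eef_pos: [473.5, -234.0, 71.7]
ee_rot: [0.328, 0.895, 0.283, 0.103]
force: [-0.2, 0.1, -1.9]
gripper_width: 7.8
gripper_force: 30.0
```

```bash
cat >> h.py <<'E'
def lip(l,yaw,th):
    "TCP pose that puts the pan lip at l"
    M=panrot(yaw,th); return np.array(l)+M@(np.array([-104,0,74])-np.array([85,0,4]))+2*(M@GT)[:,2], M@GT
E
python3 - <<'E'
from h import *
np.set_printoptions(precision=3,suppress=True)
p,M=grip(0); print(p); plan(p+[0,0,120],M)
plan(*lip([577,20,190],88,0))
E
```

```text
[ 473.75  -233.974   72.362]
t 9.55 at [ 473.5 -234.    71.7] row [-0.     0.174 -0.246  0.002  0.001 -0.002] j [-0.97  0.21  2.01  0.64  1.19 -2.17] F [-0.2  0.1 -1.9] w 7.8
t 9.55 at [ 473.5 -234.    71.7] row [-0.078  0.5   -0.219  0.003  0.487 -0.695] j [-0.97  0.21  2.01  0.64  1.19 -2.17] F [-0.2  0.1 -1.9] w 7.8
```

Call:
{"api": "drive_tool", "payload": {"moves": [[[-1, 0, 0.015, -0.021, 0, 0, 0], [-1, 0, 0.045, -0.064, 0, 0, 0], [-1, 0, 0.085, -0.12, 0, 0, 0], [-1, 0, 0.125, -0.177, 0, 0, 0], [-1, 0, 0.165, -0.233, 0, 0, 0], [-1, 0, 0.2, -0.283, 0, 0, 0], [-1, 0, 0.225, -0.318, 0, 0, 0], [-1, 0, 0.239, -0.338, 0, 0, 0]]]}}

```text
time: 10.35
eef_pos: [474.2, -234.1, 239.4]
ee_rot: [0.327, 0.896, 0.283, 0.105]
force: [-0.3, -0.1, -2.4]
gripper_width: 7.9
gripper_force: 30.0
```

```bash
python3 - <<'E'
from h import *
np.set_printoptions(precision=3,suppress=True)
grab('scene','s5');W=grab('wrist','w5')
plan(*lip([577,0,185],68,0))
plan(*lip([577,20,185],88,0))
E
```

```text
t 10.45 at [ 474.2 -234.2  238.7] row [ 0.035  0.158  0.066  0.001  0.234 -0.329] j [-0.97 -0.05  1.93  0.59  1.46 -1.97] F [ 0.7 -0.1 -1.8] w 8.0
t 10.45 at [ 474.2 -234.2  238.7] row [-0.077  0.252  0.132  0.001  0.489 -0.693] j [-0.97 -0.05  1.93  0.59  1.46 -1.97] F [ 0.7 -0.1 -1.8] w 8.0
```

View pics/w5.png

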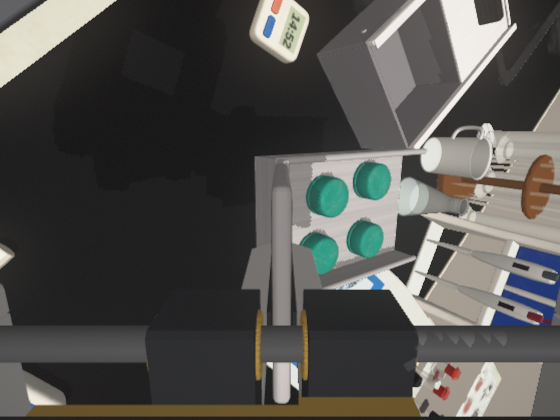

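The wrist view shows the pan lifted level, with the four caps inside at (328,196), (372,180), (320,252) and (365,238).

Call:
{"api": "drive_tool", "payload": {"moves": [[[-1, -0.004, 0.013, 0.007, 0, 0.024, -0.035], [-1, -0.013, 0.045, 0.024, 0, 0.088, -0.125], [-1, -0.027, 0.088, 0.046, 0, 0.171, -0.243], [-1, -0.041, 0.134, 0.07, 0, 0.259, -0.367], [-1, -0.055, 0.179, 0.094, 0, 0.347, -0.492], [-1, -0.067, 0.217, 0.114, 0, 0.42, -0.596], [-1, -0.074, 0.242, 0.127, 0, 0.47, -0.665], [-1, -0.077, 0.252, 0.132, 0, 0.489, -0.693]]]}}

```text
time: 11.25
eef_pos: [571.1, -166.1, 250.4]
ee_rot: [0.015, 0.953, 0.303, 0.003]
force: [0.8, -1.0, -1.0]
gripper_width: 7.7
gripper_force: 30.0
```

```bash
python3 - <<'E'
from h import *
np.set_printoptions(precision=3,suppress=True)
W=grab('wrist','w6'); m=cv2.inRange(cv2.cvtColor(W['pixels'],cv2.COLOR_RGB2HSV),(75,120,50),(95,255,255))
n,_,st,c=cv2.connectedComponentsWithStats(m)
for i in range(1,n):
    if st[i,4]>50: print(st[i])
for y,z,t in((50,165,12),(78,130,25),(85,112,35),(85,108,48),(85,108,60)): plan(*lip([577,y,z],88,t)); print(lip([577,y,z],88,t)[0])
E
```

```text
[529  28  23  26 476]
[ 353  164   37   36 1043]
[ 306  176   42   41 1329]
[ 346  221   36   37 1007]
[300 233  37  41 856]
t 11.3 at [ 571.1 -166.2  250.7] row [ 0.004  0.125  0.026  0.272 -0.005  0.002] j [-0.69  0.26  1.57  0.48  1.7  -2.26] F [-0.7  0.5 -1.2] w 7.6
[ 571.083 -119.431  270.925]
t 11.3 at [ 571.1 -166.2  250.7] row [ 0.006  0.24   0.106  0.561 -0.005  0.003] j [-0.69  0.26  1.57  0.48  1.7  -2.26] F [-0.7  0.5 -1.2] w 7.6
[572.067 -63.275 271.347]
t 11.3 at [ 571.1 -166.2  250.7] row [ 0.006  0.315  0.146  0.783 -0.005  0.003] j [-0.69  0.26  1.57  0.48  1.7  -2.26] F [-0.7  0.5 -1.2] w 7.6
[572.998 -29.6   275.747]
t 11.3 at [ 571.1 -166.2  250.7] row [ 0.006  0.422  0.167  1.072 -0.004  0.004] j [-0.69  0.26  1.57  0.48  1.7  -2.26] F [-0.7  0.5 -1.2] w 7.6
[574.386  10.15  293.345]
t 11.3 at [ 571.1 -166.2  250.7] row [ 0.006  0.52   0.202  1.339 -0.004  0.004] j [-0.69  0.26  1.57  0.48  1.7  -2.26] F [-0.7  0.5 -1.2] w 7.6
[575.788  50.298 304.866]
```

```bash
python3 - <<'E'
from h import *
np.set_printoptions(precision=3,suppress=True)
plan(*lip([577,85,118],88,6))
E
```

```text
t 11.3 at [ 571.1 -166.2  250.7] row [ 0.006  0.081  0.195  0.139 -0.005  0.002] j [-0.69  0.26  1.57  0.48  1.7  -2.26] F [-0.7  0.5 -1.2] w 7.6
```

Call:
{"api": "drive_tool", "payload": {"moves": [[[-1, 0.001, 0.008, 0.02, 0, 0, 0], [-1, 0.002, 0.024, 0.06, 0.02, -0.002, 0], [-1, 0.004, 0.045, 0.105, 0.06, -0.004, 0.001], [-1, 0.005, 0.062, 0.15, 0.1, -0.005, 0.002], [-1, 0.006, 0.075, 0.18, 0.12, -0.005, 0.002], [-1, 0.006, 0.081, 0.195, 0.139, -0.005, 0.002], [-1, 0.006, 0.081, 0.195, 0.139, -0.005, 0.002]]]}}

```text
time: 12.0
eef_pos: [569.8, -95.3, 206.8]
ee_rot: [0.018, 0.968, 0.25, 0.005]
force: [-0.0, 0.7, -1.6]
gripper_width: 7.7
gripper_force: 30.0
```

```bash
python3 - <<'E'
from h import *
np.set_printoptions(precision=3,suppress=True)
for t,z in ((12,116),(18,114),(24,112),(30,110),(36,108),(42,107),(50,107)): plan(*lip([577,86,z],88,t))
E
```

```text
t 12.0 at [569.8 -95.3 206.8] row [-0.002  0.044 -0.019  0.131  0.003 -0.003] j [-0.56  0.19  1.71  0.43  1.51 -2.18] F [-0.   0.7 -1.6] w 7.7
t 12.0 at [569.8 -95.3 206.8] row [-0.002  0.089 -0.037  0.265  0.002 -0.003] j [-0.56  0.19  1.71  0.43  1.51 -2.18] F [-0.   0.7 -1.6] w 7.7
t 12.0 at [569.8 -95.3 206.8] row [-0.002  0.136 -0.051  0.398  0.002 -0.004] j [-0.56  0.19  1.71  0.43  1.51 -2.18] F [-0.   0.7 -1.6] w 7.7
t 12.0 at [569.8 -95.3 206.8] row [-0.002  0.184 -0.059  0.531  0.002 -0.004] j [-0.56  0.19  1.71  0.43  1.51 -2.18] F [-0.   0.7 -1.6] w 7.7
t 12.0 at [569.8 -95.3 206.8] row [-0.002  0.233 -0.062  0.665  0.002 -0.004] j [-0.56  0.19  1.71  0.43  1.51 -2.18] F [-0.   0.7 -1.6] w 7.7
t 12.0 at [569.8 -95.3 206.8] row [-0.002  0.284 -0.062  0.798  0.002 -0.004] j [-0.56  0.19  1.71  0.43  1.51 -2.18] F [-0.   0.7 -1.6] w 7.7
t 12.0 at [569.8 -95.3 206.8] row [-0.001  0.354 -0.056  0.976  0.001 -0.004] j [-0.56  0.19  1.71  0.43  1.51 -2.18] F [-0.   0.7 -1.6] w 7.7
```

Call:
{"api": "drive_tool", "payload": {"moves": [[[-1, -0.002, 0.022, -0.01, 0.065, 0, 0], [-1, -0.002, 0.044, -0.019, 0.131, 0.002, -0.003], [-1, -0.002, 0.089, -0.037, 0.265, 0.002, -0.003], [-1, -0.002, 0.136, -0.051, 0.398, 0.002, -0.004], [-1, -0.002, 0.184, -0.059, 0.531, 0.002, -0.004], [-1, -0.002, 0.233, -0.062, 0.665, 0.002, -0.004], [-1, -0.002, 0.284, -0.062, 0.798, 0.002, -0.004], [-1, -0.001, 0.354, -0.056, 0.976, 0.001, -0.004]]]}}

```text
time: 12.8
eef_pos: [575.4, 16.0, 296.9]
ee_rot: [0.02, 0.991, -0.133, -0.001]
force: [0.1, -0.1, -1.4]
gripper_width: 8.0
gripper_force: 30.0
```

```bash
python3 - <<'E'
from h import *
np.set_printoptions(precision=3,suppress=True)
plan(*lip([577,86,107],88,54)); plan(*lip([577,86,107],88,60))
E
```

```text
t 12.8 at [575.4  16.  296.9] row [ 0.002  0.035 -0.015  0.083  0.003 -0.007] j [-0.05  0.04  1.66 -0.27  1.43 -1.54] F [ 0.1 -0.1 -1.4] w 8.0
t 12.8 at [575.4  16.  296.9] row [ 0.002  0.081 -0.04   0.216  0.002 -0.007] j [-0.05  0.04  1.66 -0.27  1.43 -1.54] F [ 0.1 -0.1 -1.4] w 8.0
```

Call:
{"api": "drive_tool", "payload": {"moves": [[[-1, 0.002, 0.035, -0.015, 0.083, 0.003, -0.005], [-1, 0.002, 0.081, -0.04, 0.216, 0.002, -0.007], [-1, 0.002, 0.081, -0.04, 0.216, 0.002, -0.007], [-1, 0.002, 0.081, -0.04, 0.216, 0.002, -0.007], [-1, 0.002, 0.081, -0.04, 0.216, 0.002, -0.007], [-1, 0.002, 0.081, -0.04, 0.216, 0.002, -0.007], [-1, 0.002, 0.081, -0.04, 0.216, 0.002, -0.007], [-1, 0.002, 0.081, -0.04, 0.216, 0.002, -0.007]]]}}

```text
time: 13.6
eef_pos: [575.4, 51.7, 302.3]
ee_rot: [0.015, 0.977, -0.214, -0.005]
force: [-0.9, -0.2, -0.6]
gripper_width: 7.8
gripper_force: 30.0
```

```bash
python3 - <<'E'
from h import *
np.set_printoptions(precision=1,suppress=True)
for v in('scene','side','wrist'):
    W=grab(v,v+'7'); m=cv2.inRange(cv2.cvtColor(W['pixels'],cv2.COLOR_RGB2HSV),(75,120,30),(95,255,255))
    n,_,st,c=cv2.connectedComponentsWithStats(m)
    print(v,[(st[i].tolist(),plane(W,*c[i],14)) for i in range(1,n) if st[i,4]>12])
a=load('scene7')['pixels'][130:290,170:370];b=load('side7')['pixels'][130:310,190:350];c=load('wrist7')['pixels']
f=lambda i,w,h:cv2.resize(i,(w,h))
cv2.imwrite('pics/m7.png',np.vstack([np.hstack([f(a,400,300),f(b,400,300)]),np.hstack([f(c,400,300),np.zeros((300,400,3),np.uint8)])])[:,:,::-1])
E
```

```text
scene [([145, 172, 11, 8, 76], array([636.6, 706.6,  14. ])), ([160, 181, 11, 9, 79], array([608., 586.,  14.])), ([148, 203, 12, 4, 18], array([465.8, 497.8,  14. ])), ([254, 207, 4, 8, 26], array([637.3, 146. ,  14. ])), ([551, 285, 9, 13, 94], array([ 713.7, -818. ,   14. ]))]
side [([295, 257, 12, 12, 105], array([416.9, 163.6,  14. ])), ([286, 275, 12, 12, 120], array([433.6, 257.4,  14. ])), ([284, 311, 14, 4, 23], array([416.6, 389.9,  14. ]))]
wrist [([460, 164, 20, 28, 418], array([562. , 154.3,  14. ])), ([423, 191, 29, 17, 441], array([587.9, 123. ,  14. ])), ([472, 205, 32, 27, 705], array([607. , 175.9,  14. ])), ([437, 219, 26, 27, 423], array([627.9, 138.8,  14. ]))]
```

View pics/m7.png

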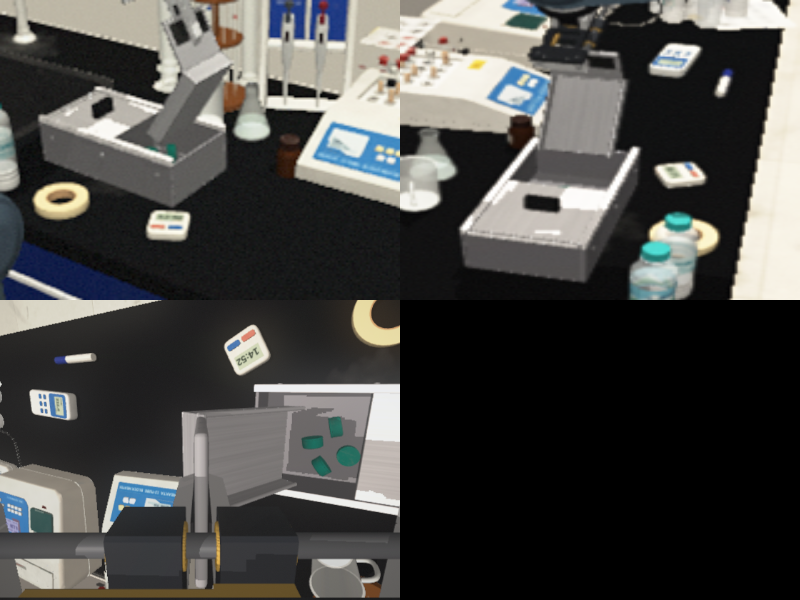

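The picture shows all four caps inside the box (wrist view, around (460-500, 165-230)), the pan empty and the hatch open. I'll now return the pan to its spot.

```bash
python3 - <<'E'
from h import *
np.set_printoptions(precision=3,suppress=True)
plan(*lip([577,60,160],88,30)); plan(*lip([577,20,190],88,6))
E
```

```text
t 13.75 at [575.4  52.2 302.2] row [-0.002 -0.285  0.101 -0.661 -0.002  0.005] j [ 0.08  0.09  1.63 -0.43  1.49 -1.4 ] F [-0.9 -0.7 -2. ] w 7.5
t 13.75 at [575.4  52.2 302.2] row [-0.005 -0.455  0.277 -1.194 -0.003  0.005] j [ 0.08  0.09  1.63 -0.43  1.49 -1.4 ] F [-0.9 -0.7 -2. ] w 7.5
```

Call:
{"api": "drive_tool", "payload": {"moves": [[[-1, 0, -0.01, -0.05, 0, 0, 0], [-1, 0, -0.03, -0.1, -0.1, 0, 0], [-1, 0, -0.07, -0.08, -0.24, 0, 0], [-1, 0, -0.12, -0.04, -0.38, 0, 0.002], [-1, -0.001, -0.18, 0, -0.52, -0.001, 0.004], [-1, -0.002, -0.24, 0.06, -0.6, -0.002, 0.005], [-1, -0.002, -0.285, 0.1, -0.66, -0.002, 0.005], [-1, -0.002, -0.285, 0.1, -0.66, -0.002, 0.005]]]}}

```text
time: 14.55
eef_pos: [571.7, -71.4, 311.9]
ee_rot: [0.02, 0.999, 0.043, -0.001]
force: [-0.5, -0.8, -1.2]
gripper_width: 8.0
gripper_force: 30.0
```

```bash
python3 - <<'E'
from h import *
np.set_printoptions(precision=3,suppress=True)
plan(*lip([577,20,190],88,0))
E
```

```text
t 14.55 at [571.7 -71.4 311.9] row [-0.007 -0.252  0.113 -0.668 -0.002 -0.007] j [-0.36  0.02  1.65  0.08  1.51 -1.9 ] F [-0.5 -0.8 -1.2] w 8.0
```

Call:
{"api": "drive_tool", "payload": {"moves": [[[-1, -0.002, -0.04, 0, -0.1, 0, 0], [-1, -0.003, -0.09, 0.02, -0.24, 0, 0], [-1, -0.004, -0.14, 0.04, -0.38, 0, -0.003], [-1, -0.005, -0.2, 0.07, -0.52, -0.001, -0.005], [-1, -0.007, -0.252, 0.1, -0.63, -0.002, -0.007], [-1, -0.007, -0.252, 0.113, -0.668, -0.002, -0.007], [-1, -0.007, -0.252, 0.113, -0.668, -0.002, -0.007]]]}}

```text
time: 15.25
eef_pos: [571.6, -164.2, 258.2]
ee_rot: [0.014, 0.953, 0.301, 0.005]
force: [-0.2, -0.0, -2.0]
gripper_width: 7.7
gripper_force: 30.0
```

```bash
python3 - <<'E'
from h import *
np.set_printoptions(precision=3,suppress=True)
p,M=grip(0); plan(p+[0,0,130],M)
E
```

```text
t 15.25 at [ 571.6 -164.2  258.2] row [ 0.239 -0.229  0.01   0.002 -0.489  0.698] j [-0.68  0.25  1.57  0.48  1.7  -2.25] F [-0.2 -0.  -2. ] w 7.7
```

Call:
{"api": "drive_tool", "payload": {"moves": [[[-1, 0.024, -0.023, 0.001, 0, -0.049, 0.07], [-1, 0.06, -0.057, 0.003, 0, -0.122, 0.175], [-1, 0.1, -0.096, 0.004, 0, -0.205, 0.293], [-1, 0.143, -0.137, 0.006, 0.001, -0.293, 0.419], [-1, 0.186, -0.178, 0.008, 0.002, -0.38, 0.544], [-1, 0.22, -0.21, 0.009, 0.002, -0.45, 0.642], [-1, 0.239, -0.229, 0.01, 0.002, -0.489, 0.698], [-1, 0.239, -0.229, 0.01, 0.002, -0.489, 0.698]]]}}

```text
time: 16.05
eef_pos: [474.2, -233.3, 204.3]
ee_rot: [0.326, 0.896, 0.282, 0.105]
force: [-0.9, 0.0, -1.3]
gripper_width: 7.9
gripper_force: 30.0
```

```bash
python3 - <<'E'
from h import *
np.set_printoptions(precision=3,suppress=True)
p,M=grip(0); plan(p+[0,0,5],M)
E
```

```text
t 16.05 at [ 474.2 -233.3  204.3] row [ 0.001 -0.184  0.259 -0.     0.003  0.004] j [-0.97 -0.01  1.96  0.6   1.4  -2.01] F [-0.9  0.  -1.3] w 7.9
```

Call:
{"api": "drive_tool", "payload": {"moves": [[[-1, 0, -0.03, 0.042, 0, 0, 0], [-1, 0, -0.07, 0.099, 0, 0, 0.002], [-1, 0, -0.11, 0.155, 0, 0.002, 0.003], [-1, 0, -0.145, 0.205, 0, 0.003, 0.004], [-1, 0, -0.17, 0.24, 0, 0.003, 0.004], [-1, 0, -0.184, 0.259, 0, 0.003, 0.004], [-1, 0, -0.184, 0.259, 0, 0.003, 0.004]]]}}

```text
time: 16.75
eef_pos: [474.8, -234.2, 76.3]
ee_rot: [0.326, 0.896, 0.283, 0.102]
force: [-0.6, -0.2, -0.3]
gripper_width: 7.7
gripper_force: 30.0
```

```bash
python3 - <<'E'
from h import *
np.set_printoptions(precision=4,suppress=True)
p,M=grip(0); plan(p+[0,0,-1],M)
E
```

```text
t 16.75 at [ 474.8 -234.2   76.3] row [ 0.002 -0.008  0.009  0.001 -0.003  0.   ] j [-0.97  0.21  2.    0.64  1.2  -2.16] F [-0.6 -0.2 -0.3] w 7.7
```

Call:
{"api": "drive_tool", "payload": {"moves": [[[-1, 0, -0.003, 0.004, 0, 0, 0], [-1, 0, -0.005, 0.007, 0, 0, 0], [-1, 0, -0.007, 0.0095, 0, 0, 0], [-1, 0, -0.007, 0.0095, 0, 0, 0], [-1, 0, -0.007, 0.0095, 0, 0, 0]]]}}

```text
time: 17.25
eef_pos: [474.3, -235.2, 72.2]
ee_rot: [0.327, 0.896, 0.283, 0.103]
force: [0.1, -0.5, -1.9]
gripper_width: 7.8
gripper_force: 30.0
```

Call:
{"api": "drive_tool", "payload": {"moves": [[[-1, 0, -0.001, 0.0015, 0, 0, 0], [-1, 0, -0.0015, 0.002, 0, 0, 0], [-1, 0, -0.0015, 0.002, 0, 0, 0], [-1, 0, -0.0015, 0.002, 0, 0, 0]]]}}

```text
time: 17.65
eef_pos: [474.3, -235.3, 71.5]
ee_rot: [0.327, 0.896, 0.283, 0.103]
force: [-4.1, 0.2, 5.7]
gripper_width: 8.1
gripper_force: 30.0
```

Contact with the worktop (about 6 N up). Now I release, with the fingers held clear of the tab.

Call:
{"api": "drive_tool", "payload": {"moves": [[[-0.5, 0, 0, 0, 0, 0, 0], [-0.5, 0, 0, 0, 0, 0, 0], [0, 0, 0, 0, 0, 0, 0], [0.4, 0, 0, 0, 0, 0, 0], [0.4, 0, 0, 0, 0, 0, 0], [0.4, 0, 0, 0, 0, 0, 0], [0.4, 0, 0, 0, 0, 0, 0]]]}}

```text
time: 18.35
eef_pos: [474.1, -235.1, 70.9]
ee_rot: [0.327, 0.896, 0.283, 0.103]
force: [-0.3, -0.6, -0.2]
gripper_width: 60.1
gripper_force: 0.0
```

Call:
{"api": "drive_tool", "payload": {"moves": [[[0.4, 0, 0, -0.05, 0, 0, 0], [0.4, 0, 0, -0.12, 0, 0, 0], [0.4, 0, 0, -0.2, 0, 0, 0], [0.4, 0, 0, -0.3, 0, 0, 0], [0.4, 0, 0, -0.4, 0, 0, 0], [0.4, 0, 0, -0.45, 0, 0, 0], [0.4, 0, 0, -0.45, 0, 0, 0], [0.4, 0, 0, -0.45, 0, 0, 0]]]}}

```text
time: 19.15
eef_pos: [407.6, -313.8, 217.6]
ee_rot: [0.327, 0.896, 0.283, 0.103]
force: [0.1, 0.3, -0.1]
gripper_width: 65.9
gripper_force: 0.0
```

```bash
python3 - <<'E'
from h import *
print(bot.get_obs()['gripper_width'])
a=grab('scene','s8')['pixels'][130:330,150:420];b=grab('side','d8')['pixels'][130:310,190:350];c=grab('wrist','w8')['pixels']
f=lambda i,w,h:cv2.resize(i,(w,h))
cv2.imwrite('pics/m8.png',np.vstack([np.hstack([f(a,400,300),f(b,400,300)]),np.hstack([f(c,400,300),np.zeros((300,400,3),np.uint8)])])[:,:,::-1])
E
```

```text
65.8883339674469
```

View pics/m8.png

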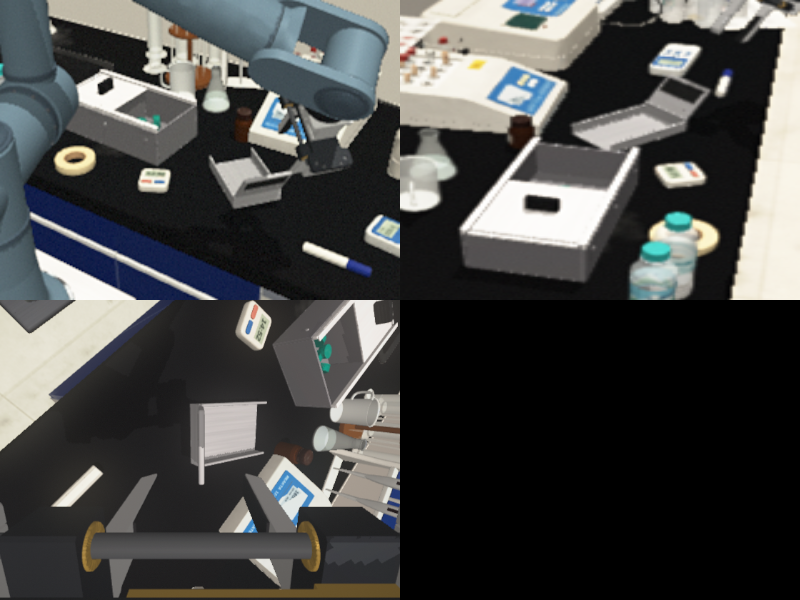

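The pan lies flat, empty and released, the caps are in the box and the bystanders are in place. One numeric check of the hatch travel before I hand in.

```bash
python3 - <<'E'
from h import *
def bar(f,x0,x1,y0,y1):
    W=load(f); g=W['pixels'][y0:y1,x0:x1].max(2); m=(g<60).astype(np.uint8); n,_,st,c=cv2.connectedComponentsWithStats(m)
    for i in range(1,n):
        if 10<st[i,4]<400: print(f,st[i],plane(W,*(c[i]+[x0,y0]),110))
bar('side0',245,275,215,240); bar('d8',228,262,235,262)
bar('scene0',240,262,185,207); bar('s8',205,235,175,200)
E
```

```text
side0 [ 7  0 15  3 24] [583.81098118  60.9093391  110.        ]
side0 [ 8  8 11  8 78] [576.07652049 124.66680339 110.        ]
d8 [ 7  0  8  3 18] [626.37289954 188.42586165 110.        ]
d8 [12 13 13  9 97] [581.69786523 260.31441956 110.        ]
scene0 [11  0  8  3 13] [646.46154785 150.4415143  110.        ]
scene0 [ 6  7 10 11 75] [566.86467205 113.19688264 110.        ]
s8 [  0   0  30   9 119] [628.34118576 313.11135346 110.        ]
s8 [11  7 10 11 70] [572.77354716 248.52867341 110.        ]
```

The images show about 136 mm and the arm measured 138 mm, against a stop at 140. There is plenty of time, so I'll nudge the bar against its stop with closed fingers.

```bash
python3 - <<'E'
from h import *
np.set_printoptions(precision=3,suppress=True)
plan([500,-60,300],down(80)); 
E
```

```text
t 19.3 at [ 407.6 -312.8  216.7] row [ 0.231  0.637  0.194  0.763  0.2   -0.649] j [-1.16  0.02  1.91  0.54  1.53 -2.14] F [-0.1  0.   0.1] w 65.8
```

Call:
{"api": "drive_tool", "payload": {"moves": [[[-1, 0, 0.07, -0.1, 0, 0, 0], [-1, 0, 0.14, -0.2, 0, 0, 0], [-1, 0.23, 0.637, 0.194, 0.763, 0.2, -0.649], [-1, 0.23, 0.637, 0.194, 0.763, 0.2, -0.649], [-1, 0.23, 0.637, 0.194, 0.763, 0.2, -0.649], [-1, 0.23, 0.637, 0.194, 0.763, 0.2, -0.649], [-1, 0.23, 0.637, 0.194, 0.763, 0.2, -0.649], [-1, 0.23, 0.637, 0.194, 0.763, 0.2, -0.649]]]}}

```text
time: 20.1
eef_pos: [501.0, -55.3, 300.2]
ee_rot: [0.082, 0.997, -0.002, 0.0]
force: [0.1, -0.6, 0.4]
gripper_width: 5.1
gripper_force: 0.0
```

```bash
python3 - <<'E'
from h import *
np.set_printoptions(precision=3,suppress=True)
plan([579,222,200],down(88)); 
E
```

```text
t 20.1 at [501.  -55.3 300.2] row [-0.079  0.717  0.248 -0.005  0.001 -0.165] j [-0.33 -0.16  1.84 -0.    1.47 -1.74] F [ 0.1 -0.6  0.4] w 5.1
```

Call:
{"api": "drive_tool", "payload": {"moves": [[[-1, -0.079, 0.717, 0.248, -0.005, 0, -0.165], [-1, -0.079, 0.717, 0.248, -0.005, 0, -0.165], [-1, -0.079, 0.717, 0.248, -0.005, 0, -0.165], [-1, -0.079, 0.717, 0.248, -0.005, 0, -0.165], [-1, -0.079, 0.717, 0.248, -0.005, 0, -0.165], [-1, -0.079, 0.717, 0.248, -0.005, 0, -0.165], [-1, -0.079, 0.717, 0.248, -0.005, 0, -0.165], [-1, -0.079, 0.717, 0.248, -0.005, 0, -0.165]]]}}

```text
time: 20.9
eef_pos: [580.5, 216.5, 199.0]
ee_rot: [0.021, 1.0, 0.0, -0.001]
force: [-0.5, -0.4, 0.4]
gripper_width: 0.3
gripper_force: 0.0
```

```bash
python3 - <<'E'
from h import *
np.set_printoptions(precision=3,suppress=True)
plan([579,222,116],down(88)); 
E
```

```text
t 20.9 at [580.5 216.5 199. ] row [ 0.004  0.013  0.208  0.    -0.002 -0.01 ] j [ 0.17  0.2   1.66  0.    1.29 -1.35] F [-0.5 -0.4  0.4] w 0.3
```

Call:
{"api": "drive_tool", "payload": {"moves": [[[-1, 0.004, 0.013, 0.08, 0, 0, 0], [-1, 0.004, 0.013, 0.16, 0, 0, 0], [-1, 0.004, 0.013, 0.208, 0, 0, 0], [-1, 0.004, 0.013, 0.208, 0, 0, 0], [-1, 0.004, 0.02, 0.208, 0, 0, 0], [-1, 0.004, 0.028, 0.208, 0, 0, 0], [-1, 0.004, 0.036, 0.208, 0, 0, 0], [-1, 0.004, 0.036, 0.208, 0, 0, 0]]]}}

```text
time: 21.7
eef_pos: [581.7, 230.3, 119.4]
ee_rot: [0.023, 1.0, 0.001, 0.002]
force: [-1.2, 0.4, 0.7]
gripper_width: 0.5
gripper_force: 0.0
```

Call:
{"api": "drive_tool", "payload": {"moves": [[[-1, 0, 0.006, 0, 0, 0, 0], [-1, 0, 0.012, 0, 0, 0, 0], [-1, 0, 0.018, 0, 0, 0, 0], [-1, 0, 0.018, 0, 0, 0, 0]]]}}

```text
time: 22.1
eef_pos: [581.4, 235.6, 118.3]
ee_rot: [0.022, 1.0, -0.001, 0.001]
force: [-1.9, -7.4, 2.5]
gripper_width: 0.8
gripper_force: 3.3
```

Call:
{"api": "drive_tool", "payload": {"moves": [[[-1, 0, 0.005, 0, 0, 0, 0], [-1, 0, 0.01, 0, 0, 0, 0], [-1, 0, 0.015, 0, 0, 0, 0], [-1, 0, 0.015, 0, 0, 0, 0]]]}}

```text
time: 22.5
eef_pos: [581.4, 235.9, 118.4]
ee_rot: [0.022, 1.0, -0.007, -0.001]
force: [-5.4, -26.2, 9.3]
gripper_width: 0.6
gripper_force: 13.3
```

It holds firm at the stop: 26 N with no further travel. Backing off and up.

Call:
{"api": "drive_tool", "payload": {"moves": [[[-1, 0, -0.02, 0, 0, 0, 0], [-1, 0, -0.05, 0, 0, 0, 0], [-1, 0, -0.05, 0, 0, 0, 0], [-1, 0, -0.05, -0.1, 0, 0, 0], [-1, 0, -0.05, -0.2, 0, 0, 0], [-1, 0, -0.05, -0.3, 0, 0, 0], [-1, 0, -0.05, -0.4, 0, 0, 0], [-1, 0, -0.05, -0.4, 0, 0, 0]]]}}

```text
time: 23.3
eef_pos: [583.2, 224.1, 285.9]
ee_rot: [0.022, 1.0, 0.002, 0.007]
force: [-0.3, 0.3, 0.4]
gripper_width: 0.3
gripper_force: 0.0
```

```bash
python3 -c "
from bench import bot
o=bot.get_obs(); print(o['time'],o['eef_pos'],o['force']); print(bot.close_job())"
```

```text
23.3 [583.21772818 224.10964968 285.85542358] [-0.25148186  0.34951272  0.42443206]
the job is handed in; nothing more can be done
None
```

I handed the job in at 23.3 s: all four caps are in the box, the hatch is open against its stop (re-nudged there after the pour as a check), and the empty pan is flat on the worktop and released.

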